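# Load a bearing plate under the spring clip of a bench work holder

## Robot

A 6-joint arm with a two-finger parallel gripper is mounted at the origin on the work surface. World frame = base frame: x ahead of the robot, y to its left, z up, the work surface at z = 0. Lengths are in mm, angles in rad, forces in N, time in s.
With the tool pointing down it reaches from about 275 to 850 mm from the base axis. Payload 5.2 kg.
Tool frame: the origin (TCP) lies at the very end of the fingers, on their centre line; the grasp point (between the pads) lies 19 mm behind it; z points along the fingers, y is the line along which they close (so a half turn about z gives the same grasp; the last joint's range is limited). The gripper opens to 85 mm and grips with 20 to 120 N. Pads are 22 mm wide; open, the fingers measure 114 mm over their backs; the gripper's body (76 mm by 85 mm) begins 54 mm behind the grasp point. The pads swing forward as they close: fully open they stand 13 mm farther back than shut.
Start: joints at [-1.421, 0.259, 1.535, -0, 1.348, -0.203], TCP at [190.061, -516.122, 231.31] pointing down, gripper open.
Joint ranges: [-3.14, 3.14], [-0.91, 2.08], [0.19, 2.58], [-1.22, 4.36], [0.22, 2.71], [-3.12, 3.12]. Speed limits (rad/s): [2.57, 2.57, 3.14, 3.14, 3.14, 3.14].

## Interface

Orientations are given as a unit quaternion [w, x, y, z].
In Python, from rig import monitor, viewer, ctrl, nets gives the robot as it stands.
- The arm moves only by the tool move_arm, never from a script. Its argument "commands" is text: rows parted by semicolons, each of 6 numbers parted by spaces: the shift along the world's x, y, z normalised to -1 to 1, where 1 is 0.1 m, then the turn, a rotation vector about the world's x, y, z normalised to -1 to 1, where 1 is pi/4 rad. In form: tx ty tz ax ay az; .... A call has 1 to 20 rows; each row is the pose to reach, as a shift and turn from the pose commanded when the call began; what a row does not reach only later rows make up. A row lasts 1/10 s, in which the tool goes at most 50 mm and 8.59 degrees, less where a joint would pass 70% of its speed; a pose out of reach is approached as far as the arm can. A call with a number of a shift or a turn outside -1 to 1 is refused whole. A call with a gripper value outside its range is refused whole. "claw" is the opening, from 0 (shut) to 1 (fully open), set as the call begins (left out, the last holds). The fingers move at their own pace and stop on an object; the grip force is fixed at half the most. Time passes only in rows, so rows that repeat a pose let the fingers close. It gives the time, the measured TCP pose, the force, the opening and the grip force at its end, in the units of the state.
- monitor.observe(): the state, without advancing time (a new reading comes with each control period).
- viewer.camera(name): name is "scene" or "top" or "wrist"; returns a dict with "pixels" (384x512x3 uint8, red, green, blue), "camera_matrix" (3x3 intrinsics, pixels), "rvec" (rotation vector, rad) and "tvec" (3), from world to camera coordinates, as OpenCV has them. Camera axes: x right, y down, z forward; pixel columns grow to the right and rows downward; lengths in mm; the calibration is good to about 2 mm. A picture is of the moment at which its call begins. There is no depth.
- ctrl.job_done(): hands the job in; it is judged then, once.
Trained networks look in the newest picture that a camera, given by its name, has taken for a name from the list of things; names that differ only in an ending like _2 or _b are one class to them, and where a whole thing is asked for, a point or a joint stands for the part that bears it (a point fixed in the world has none). Each returns a list of dicts, best first, with "score" (0 to 1); they miss things now and then, are a little off and sometimes report something else, mostly with a low value. They report only what shows in the picture. A call takes as long as a camera call. They do not tell look-alikes from the thing itself.
- nets.recognise(camera, target): "centre" ([row, column] in pixels, amid what is visible of it).
The state is a dict: "clock": time; "joints": joint angles; "dq": joint speeds; "effort": joint torques, N m; "tcp_pos": TCP position; "orientation": TCP orientation; "wrist_force": force on the tool from outside, world axes, zero at the start; "ft_torque": the same for the moment, N m; "finger_gap": opening from 0.0 (shut) to 1.0 (fully open); "grasp_force": force on a finger pad.
Only numpy, scipy, OpenCV 4.12 (cv2) and the standard library are available. Lean on these libraries where they do the work, as an engineer would, in place of code of your own. Each camera call takes 0.05 s, during which the arm holds its last target. There are 200 camera calls.

## Task

Load the flat aluminium bearing plate into the blue work holder: press the clip's long red thumb bar all the way down with one fingertip, which raises the yellow jaw, and keep it down while the other fingertip pushes the plate along its channel, beneath the jaw, until it is fully home against the dark end stop. Then take the hand away so that the clip springs back and clamps the plate. Do not pick anything up, and leave the pliers, the pulley and the bushing where they are.

Things in the scene. Friction and masses are not known exactly. Their poses are not given: they have to be found in the camera images.
- holder: Blue work holder fixed to the bench, base 190 x 118 x 12 mm (its x -125 to 65, y -62 to 56 mm). Origin on the bench surface; x = direction in which the plate is pushed, z up. The clip's hinge rod (radius 4 mm) lies along x at y = 0, 22 mm above the bench, between two lugs 28 mm high at x = -117 and 47 mm.
- holder_channel (a point): Centre line of the channel floor at its middle: holder x = -35, y = -30 mm, 12 mm above the bench. The channel runs along the holder's x, open at the -x end, between aluminium rails 5 mm high (inner faces at holder y = -8.5 and -51.5 mm).
- holder_stop (a point): Middle of the near face of the dark end stop: holder x = 55, y = -30 mm; the stop is 10 mm high above the channel floor.
- clip_jaw (a point): Underside of the yellow jaw, at its middle. The jaw reaches from the hinge rod over the channel to holder y = -39 mm, at holder x 20 to 40 mm. With the clip up it hangs in the channel, 2 to 3 mm above the floor, and its upright face blocks the plate.
- clip (a joint): Sprung see-saw clip, rad: 0 = bar up, jaw down in the empty channel; 0.45 = bar all the way down at its hard stop, jaw about 5 mm clear of the plate's top; about 0.25 = jaw resting on the plate. Springs back when let go. At the bar's middle it starts to give at about 3 N and needs about 10 N to go all the way down.
- clip_bar (a point): Middle of the red thumb bar's top. Bar 122 mm along the holder's x (-111 to 11 mm), 42 mm wide (holder y 4 to 46 mm when down), 4 mm thick; a fingertip can slide along it while holding it down. Up, it slopes, its outer (+y) edge 37 mm above the bench; all the way down it is level, its top 16 mm above the bench, 4 mm above the channel floor.
- plate: Loose flat aluminium bearing plate with a brass bush, 60 (x) x 40 (y) x 10 mm thick, about 150 g, lying in the channel short of the jaw with 1.5 mm of play to each rail. Origin at the centre of its underside, x = direction of pushing. Home against the end stop its origin is at holder x = 25 mm.
- pliers: Bystander: red and yellow pliers lying on the bench, about 170 x 65 mm, 14 mm high, origin on the bench near the middle.
- pulley: Bystander: rubber-rimmed pulley lying on the bench, 68 mm diameter, 32 mm high with its shaft, origin at the centre of its underside.
- bushing: Bystander: white bushing with a yellow flange standing on the bench, 28 mm diameter at the foot, 38 mm high, origin at the centre of its underside.
Mind the look-alikes: they are no part of the job. Of the things shaped like the plate, the aluminium one is meant. Several things have the shape of the holder; the one meant has the colours described above.

How it is judged:
By the outcome, as a careful person would: the job done as asked, in the order asked, and still so for the second after the job is handed in, with the robot touching nothing.
It also fails if it takes over 35 s, if anything falls off the work surface, if the arm or the gripper's body presses on something with over 40 N, if the wrist force passes 120 N, or if a joint passes its speed limit or range.

## Working session

There is one attempt and no reset: what is moved stays moved. The work goes in short steps, Python scripts to look and compute and a tool call to move; the robot and the scene stay as the last step left them, time stands still between calls to the robot, and variables do not carry over. Pictures are saved under pics/ and viewed, at most 10 in all, crops included, and the job is handed in when it is done.

Besides the shell and the picture viewer there is one more tool, called after "Call:" as a command line: name --argument value ..., lists and objects as JSON in quotes. move_arm: Moves the arm, as the interface text tells. Scaled input: -1 to 1 covers 0.1 m each way for a shift and pi/4 rad each way for a turn. Its arguments: {"type":"object","properties":{"commands":{"type":"string"},"claw":{"type":"number"}},"required":["commands"]}

```bash
mkdir -p pics; cat > h.py <<'E'
import numpy as np, cv2
from rig import monitor, viewer, ctrl, nets
def snap(cam,fn=None):
    c=viewer.camera(cam)
    if fn: cv2.imwrite('pics/'+fn,cv2.cvtColor(c['pixels'],cv2.COLOR_RGB2BGR))
    return c
def ray(c,col,row,z):
    K=np.array(c['camera_matrix']);R=cv2.Rodrigues(np.array(c['rvec'],float))[0];t=np.array(c['tvec'],float).ravel()
    d=R.T@np.linalg.inv(K)@[col,row,1];o=-R.T@t
    return o+d*(z-o[2])/d[2]
def proj(c,P):
    return cv2.projectPoints(np.array(P,float).reshape(-1,3),np.array(c['rvec'],float),np.array(c['tvec'],float),np.array(c['camera_matrix'],float),None)[0].reshape(-1,2)
E
python3 - <<'E'
from h import *
import pickle
cs={}
for n in('top','scene'):
    cs[n]=snap(n,n+'.png')
    for t in('holder','plate','clip_bar','pliers','pulley','bushing'):
        print(n,t,[(np.round(r['centre']).tolist(),round(r['score'],2),np.round(ray(cs[n],r['centre'][1],r['centre'][0],15)).tolist()) for r in nets.recognise(n,t)[:4]])
pickle.dump(cs,open('cs.pkl','wb'))
im=[cv2.imread(f'pics/{n}.png') for n in('top','scene')]
cv2.imwrite('pics/top_b.png',cv2.resize(im[0],(800,600),interpolation=cv2.INTER_CUBIC))
cv2.imwrite('pics/scene_b.png',cv2.resize(im[1],(800,600),interpolation=cv2.INTER_CUBIC))
print(monitor.observe())
E
```

```text
top holder [([185.0, 279.0], 0.7, [578.0, 35.0, 15.0]), ([216.0, 140.0], 0.56, [518.0, 329.0, 15.0]), ([263.0, 408.0], 0.56, [414.0, -226.0, 15.0])]
top plate [([268.0, 316.0], 0.86, [405.0, -38.0, 15.0]), ([275.0, 264.0], 0.63, [393.0, 69.0, 15.0]), ([193.0, 293.0], 0.62, [561.0, 5.0, 15.0])]
top clip_bar [([193.0, 270.0], 0.95, [561.0, 54.0, 15.0]), ([219.0, 128.0], 0.89, [512.0, 353.0, 15.0])]
top pliers [([214.0, 213.0], 0.58, [519.0, 174.0, 15.0])]
top pulley [([175.0, 347.0], 0.86, [597.0, -109.0, 15.0])]
top bushing [([208.0, 338.0], 0.71, [527.0, -88.0, 15.0])]
scene holder [([236.0, 82.0], 0.85, [431.0, -237.0, 15.0]), ([218.0, 251.0], 0.7, [598.0, 31.0, 15.0]), ([146.0, 334.0], 0.68, [538.0, 331.0, 15.0])]
scene plate [([216.0, 232.0], 0.9, [570.0, 7.0, 15.0]), ([189.0, 166.0], 0.67, [416.0, -49.0, 15.0]), ([200.0, 249.0], 0.64, [554.0, 61.0, 15.0]), ([166.0, 206.0], 0.54, [406.0, 58.0, 15.0])]
scene clip_bar [([135.0, 338.0], 0.95, [512.0, 371.0, 15.0]), ([219.0, 83.0], 0.95, [390.0, -219.0, 15.0]), ([204.0, 250.0], 0.63, [566.0, 56.0, 15.0])]
scene pliers [([175.0, 279.0]
[... 227 characters left out ...]
y([-1.42081208e+00,  2.58549929e-01,  1.53501742e+00, -7.71781922e-06,
        1.34802913e+00, -2.02802638e-01]), 'dq': array([-7.27304300e-04, -9.38035017e-05, -3.70282928e-04,  1.53532935e-04,
        2.22814044e-03, -3.51281089e-04]), 'effort': array([-1.21457283e-04, -4.45774305e+01, -2.90843296e+01, -4.93619282e-04,
        5.89771607e-04, -7.79686417e-06]), 'tcp_pos': array([ 190.04871795, -516.10541755,  231.3297116 ]), 'orientation': array([-2.00652842e-06,  9.84482824e-01,  1.75480966e-01, -3.71186335e-06]), 'wrist_force': array([-0.14443339,  0.03418634, -0.12008026]), 'ft_torque': array([ 0.02334311,  0.03150796, -0.0393636 ]), 'grasp_force': 0.0, 'finger_gap': 0.9987174307401596}
```

View pics/top_b.png

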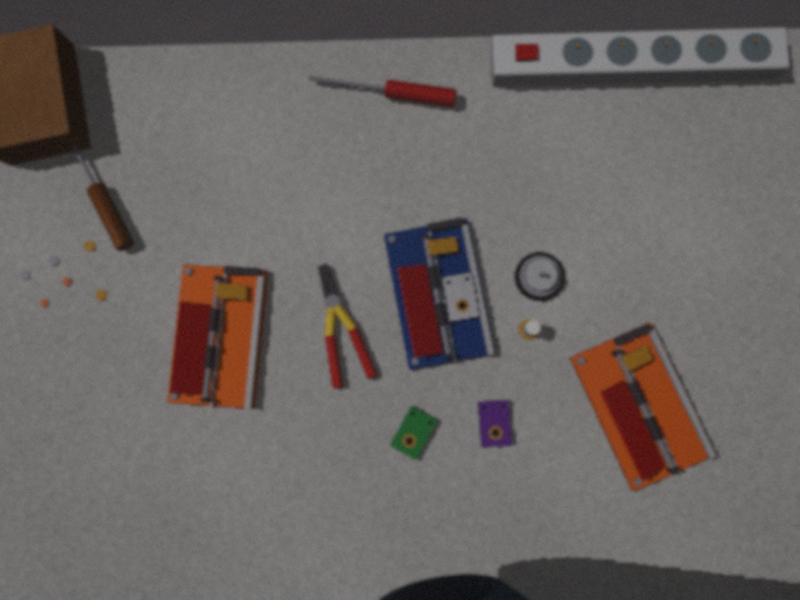

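View pics/scene_b.png

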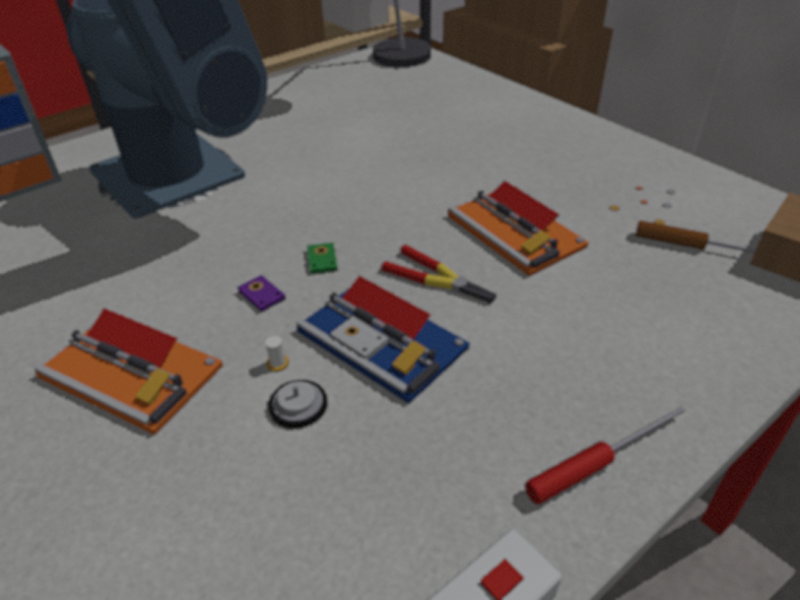

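The blue holder is in the top view (800×600) with corners at about (386,234), (411,368), (494,354) and (468,220). The plate is at about (461,298), and the holder's x points away from the robot. The orange holders and the green and purple plates are decoys.

```bash
cat >> h.py <<'E'
from scipy.optimize import least_squares
def fit(obs,x0=(575,20,0.15)):
    # obs: list of (cam, holder point, (col,row))
    def W(x,P): c,s=np.cos(x[2]),np.sin(x[2]); return np.array([x[0]+c*P[0]-s*P[1],x[1]+s*P[0]+c*P[1],P[2]])
    f=lambda x:np.concatenate([(proj(c,W(x,P))[0]-uv) for c,P,uv in obs])
    r=least_squares(f,x0,x_scale=[10,10,.1],loss='soft_l1'); return r.x,r.fun.reshape(-1,2),W
E
python3 - <<'E'
from h import *
import pickle
cs=pickle.load(open('cs.pkl','rb')); t,s=cs['top'],cs['scene']
k=.64
o=[(t,(65,56,12),(386*k,234*k)),(t,(-125,56,12),(411*k,368*k)),(t,(-125,-62,12),(494*k,354*k)),
(s,(65,56,12),(467*k,344*k)),(s,(65,-62,12),(407*k,392*k)),(s,(-125,-62,12),(299*k,328*k))]
x,res,W=fit(o); print(x,np.round(res,1).tolist())
c,sn=np.cos(x[2]),np.sin(x[2])
for uv in[(443,276),(472,274),(479,318),(448,321)]:
    p=ray(t,uv[0]*k,uv[1]*k,22)-[x[0],x[1],0]; print('plate corner h',np.round([c*p[0]+sn*p[1],-sn*p[0]+c*p[1]],1))
print(W(x,(-90,-2,0)))
print('cam offset wrist', (lambda w:( -cv2.Rodrigues(np.array(w['rvec'],float))[0].T@np.array(w['tvec'],float).ravel()))(snap('wrist')), monitor.observe()['tcp_pos'])
E
```

```text
[6.04212161e+02 3.70635325e+01 1.68075572e-01] [[-0.9, -1.1], [-1.0, 0.7], [1.5, -0.5], [1.0, -1.1], [-0.5, 4.4], [-3.7, -2.1]]
plate corner h [-11.  -10.9]
plate corner h [-15.5 -49.5]
plate corner h [-75.3 -47.3]
plate corner h [-71.8  -6.1]
[515.81496434  20.03603396   0.        ]
cam offset wrist [ 259.97879389 -490.91330636  374.88190791] [ 190.05927569 -516.12900154  231.33724713]
```

Call:
move_arm --commands "0.54 0.9 0 0 0 0; 0.54 0.9 0 0 0 0; 0.54 0.9 0 0 0 0" --claw 0.48

```text
clock: 1.05
tcp_pos: [246.0, -421.6, 231.3]
orientation: [-0.001, 0.984, 0.177, 0.001]
wrist_force: [-0.6, -1.0, 0.9]
finger_gap: 0.511
grasp_force: 0.0
```

Call:
move_arm --commands "0.54 0.9 0 0 0 0; 0.54 0.9 0 0 0 0; 0.54 0.9 0 0 0 0"

```text
clock: 1.35
tcp_pos: [299.7, -332.2, 231.5]
orientation: [-0.001, 0.984, 0.177, 0.001]
wrist_force: [-0.7, -0.3, 0.6]
finger_gap: 0.477
grasp_force: 0.0
```

Call:
move_arm --commands "0.54 0.9 0 0 0 0; 0.54 0.9 0 0 0 0; 0.54 0.9 0 0 0 0"

```text
clock: 1.65
tcp_pos: [353.7, -242.8, 231.6]
orientation: [-0.0, 0.984, 0.178, 0.001]
wrist_force: [0.7, -0.7, 0.2]
finger_gap: 0.483
grasp_force: 0.0
```

Call:
move_arm --commands "0.54 0.9 0 0 0 0; 0.54 0.9 0 0 0 0; 0.54 0.9 0 0 0 0"

```text
clock: 1.95
tcp_pos: [407.9, -153.3, 231.6]
orientation: [-0.0, 0.984, 0.178, 0.001]
wrist_force: [-0.3, -1.0, -0.2]
finger_gap: 0.481
grasp_force: 0.0
```

Call:
move_arm --commands "0.54 0.9 0 0 0 0; 0.54 0.9 0 0 0 0; 0.54 0.9 0 0 0 0"

```text
clock: 2.25
tcp_pos: [462.1, -63.8, 231.4]
orientation: [-0.0, 0.984, 0.178, 0.001]
wrist_force: [-0.1, -0.8, 0.9]
finger_gap: 0.478
grasp_force: 0.0
```

Call:
move_arm --commands "0.54 0.9 0 0 0 -0.12; 0.54 0.9 0 0 0 -0.235; 0.54 0.9 0 0 0 -0.235; 0.54 0.9 0 0 0 -0.235"

```text
clock: 2.65
tcp_pos: [514.6, 23.1, 230.9]
orientation: [0.0, 0.996, 0.086, -0.0]
wrist_force: [-0.1, 0.0, 0.4]
finger_gap: 0.476
grasp_force: 0.0
```

```bash
python3 - <<'E'
from h import *
import pickle
c=snap('wrist','w1.png'); pickle.dump((c,monitor.observe()),open('w1.pkl','wb'))
cv2.imwrite('pics/w1_b.png',cv2.resize(cv2.imread('pics/w1.png'),(800,600),interpolation=cv2.INTER_CUBIC))
o=monitor.observe();print(o['clock'],o['tcp_pos'],o['orientation'],o['finger_gap'],o['wrist_force'])
E
```

```text
2.7 [513.98537597  22.32199312 230.94565921] [ 5.11413735e-04  9.96404339e-01  8.47221025e-02 -5.44843045e-04] 0.4785225157668109 [ 0.72977244 -0.43777811 -0.36004753]
```

View pics/w1_b.png

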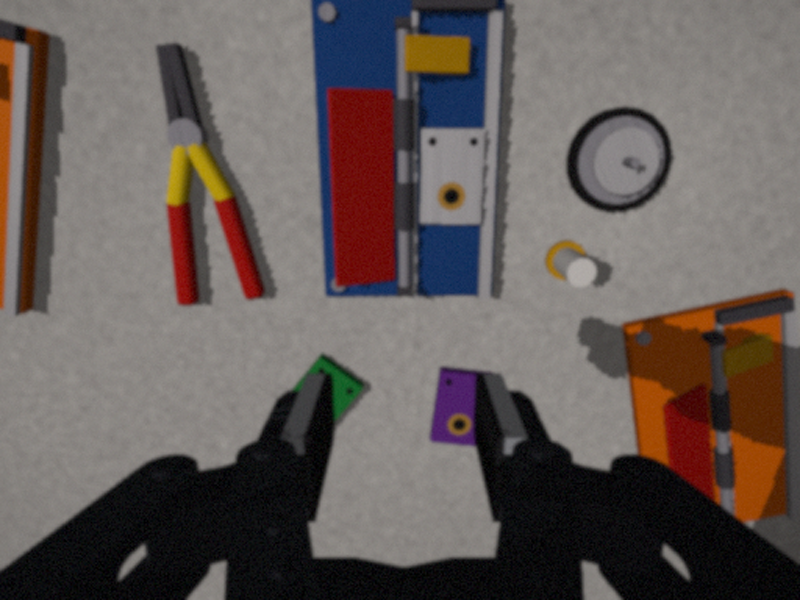

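The wrist view (800×600) shows the holder's rear corners at (326,297) and (500,297). The bar corners are at (329,90), (393,91), (397,279) and (336,286), and the plate's rear edge is near row 223 between columns 419 and 481. Fingertips are visible near row 375. Next I'll refine the pose.

```bash
python3 - <<'E'
from h import *
import pickle
w,st=pickle.load(open('w1.pkl','rb')); k=.64
pts=[((-125,56,12),(326,297)),((-125,-62,12),(500,297)),((11,6.2,18.3),(393,91)),((-111,6.2,18.3),(397,279)),((11,44,36.6),(329,90)),((-111,44,36.6),(336,286))]
x,res,W=fit([(w,P,(u*k,v*k)) for P,(u,v) in pts],(604,37,.168)); print(x,np.round(res/k,1).tolist())
c,s=np.cos(x[2]),np.sin(x[2])
def H(p): p=p-[x[0],x[1],0]; return np.round([c*p[0]+s*p[1],-s*p[0]+c*p[1]],1)
for uv in[(420,128),(484,128),(481,223),(419,223)]: print('plate',H(ray(w,uv[0]*k,uv[1]*k,22)))
print('tcp in h',H(st['tcp_pos']),'tool yaw',2*np.arctan2(st['orientation'][2],st['orientation'][1]))
# fingertip appearance: project candidate tips
R=cv2.Rodrigues
for dz in(0,5,8,13):
  ty=x[2]
  for yy in(-20,20,-35,35):
    p=st['tcp_pos']+[-s*yy,c*yy,dz]; print(dz,yy,np.round(proj(w,p)[0]/k))
for hx in(-97,-20): print(hx,W(x,(hx,-2.5,0)))
E
```

```text
[6.03382416e+02 3.73651063e+01 1.82305979e-01] [[0.2, 0.8], [-6.5, -0.9], [0.6, -0.8], [-0.6, 1.2], [-0.2, -1.6], [2.3, 2.1]]
plate [-11.6 -10. ]
plate [-12.  -50.1]
plate [-71.6 -50.1]
plate [-71.2  -9.3]
tcp in h [-90.6   1.4] tool yaw 0.1696476172141117
0 -20 [471. 399.]
0 20 [336. 400.]
0 -35 [522. 399.]
0 35 [286. 401.]
5 -20 [473. 407.]
5 20 [334. 409.]
5 -35 [525. 407.]
5 35 [282. 409.]
8 -20 [474. 412.]
8 20 [333. 414.]
8 -35 [528. 412.]
8 35 [280. 414.]
13 -20 [477. 422.]
13 20 [330. 423.]
13 -35 [532. 421.]
13 35 [276. 423.]
-97 [508.44312183  17.32064738   0.        ]
-20 [584.16709624  31.28057936   0.        ]
```

Call:
move_arm --commands "-0.02 -0.05 -0.5 0 0 0.016; -0.02 -0.05 -1 0 0 0.016; -0.02 -0.05 -1 0 0 0.016" --claw 0.55

```text
clock: 3.0
tcp_pos: [506.5, 17.3, 125.8]
orientation: [-0.001, 0.996, 0.089, -0.006]
wrist_force: [-1.2, -0.1, 0.2]
finger_gap: 0.548
grasp_force: 0.0
```

Call:
move_arm --commands "0 0 -0.4 0 0 0; 0 0 -0.7 0 0 0; 0 0 -0.7 0 0 0; 0 0 -0.7 0 0 0; 0 0 -0.7 0 0 0"

```text
clock: 3.5
tcp_pos: [514.0, 17.9, 64.0]
orientation: [0.001, 0.996, 0.09, 0.002]
wrist_force: [0.4, -1.4, 0.0]
finger_gap: 0.548
grasp_force: 0.0
```

```bash
python3 - <<'E'
from h import *
c=snap('wrist','w2.png'); s=snap('scene','s2.png')
a=cv2.imread('pics/w2.png'); b=cv2.imread('pics/s2.png')[150:300,160:360]
cv2.imwrite('pics/m2.png',np.hstack([cv2.resize(a,(400,300)),cv2.resize(b,(400,300),interpolation=cv2.INTER_CUBIC)]))
o=monitor.observe();print(o['clock'],o['tcp_pos'],2*np.arctan2(o['orientation'][2],o['orientation'][1]),o['finger_gap'],o['wrist_force'])
E
```

```text
3.6 [513.64790243  18.36765986  63.56026917] 0.1807325329318115 0.5516119879140284 [-0.35202722 -0.33018754  0.07224836]
```

View pics/m2.png

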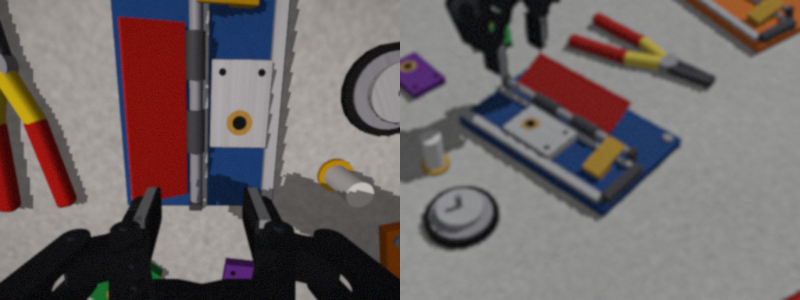

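The hand is centred over the hinge (gap centre col ~201, hinge col ~198 in the left panel), with the fingertips behind the plate. Next I lower it.

Call:
move_arm --commands "0 0 -0.15 0 0 0; 0 0 -0.3 0 0 0; 0 0 -0.35 0 0 0; 0 0 -0.35 0 0 0"

```text
clock: 4.0
tcp_pos: [512.0, 18.9, 26.5]
orientation: [-0.0, 0.996, 0.09, -0.0]
wrist_force: [0.4, -0.2, -0.1]
finger_gap: 0.551
grasp_force: 0.0
```

Call:
move_arm --commands "0 0 -0.03 0 0 0; 0 0 -0.06 0 0 0; 0 0 -0.09 0 0 0; 0 0 -0.09 0 0 0"

```text
clock: 4.4
tcp_pos: [512.9, 19.2, 18.1]
orientation: [-0.0, 0.996, 0.09, 0.001]
wrist_force: [-0.4, 2.7, 7.4]
finger_gap: 0.547
grasp_force: 3.0
```

Call:
move_arm --commands "0 0 -0.02 0 0 0; 0 0 -0.04 0 0 0; 0 0 -0.04 0 0 0"

```text
clock: 4.7
tcp_pos: [513.0, 18.9, 14.4]
orientation: [0.0, 0.996, 0.09, 0.001]
wrist_force: [-1.7, 0.4, 8.6]
finger_gap: 0.554
grasp_force: 4.4
```

Call:
move_arm --commands "0 0 -0.02 0 0 0; 0 0 -0.02 0 0 0"

```text
clock: 4.9
tcp_pos: [513.1, 18.7, 13.0]
orientation: [0.0, 0.996, 0.09, 0.001]
wrist_force: [-2.6, 0.3, 13.1]
finger_gap: 0.554
grasp_force: 6.6
```

Call:
move_arm --commands "0 0 -0.015 0 0 0; 0 0 -0.015 0 0 0"

```text
clock: 5.1
tcp_pos: [513.2, 18.7, 12.6]
orientation: [0.0, 0.996, 0.09, 0.001]
wrist_force: [-6.4, 0.1, 23.3]
finger_gap: 0.554
grasp_force: 11.8
```

Call:
move_arm --commands "0 0 -0.01 0 0 0; 0 0 -0.01 0 0 0"

```text
clock: 5.3
tcp_pos: [513.2, 18.7, 12.3]
orientation: [0.0, 0.996, 0.091, 0.002]
wrist_force: [-6.9, -0.5, 29.9]
finger_gap: 0.552
grasp_force: 15.2
```

```bash
python3 - <<'E'
from h import *
c=snap('wrist','w3.png'); s=snap('scene','s3.png')
a=cv2.imread('pics/w3.png'); b=cv2.imread('pics/s3.png')[150:300,160:360]
cv2.imwrite('pics/m3.png',np.hstack([cv2.resize(a,(400,300)),cv2.resize(b,(400,300),interpolation=cv2.INTER_CUBIC)]))
o=monitor.observe();print(o['clock'],o['tcp_pos'],o['wrist_force'])
E
```

```text
5.4 [513.21366425  18.74512027  12.26596811] [-8.58020894  0.18638918 30.2194232 ]
```

View pics/m3.png

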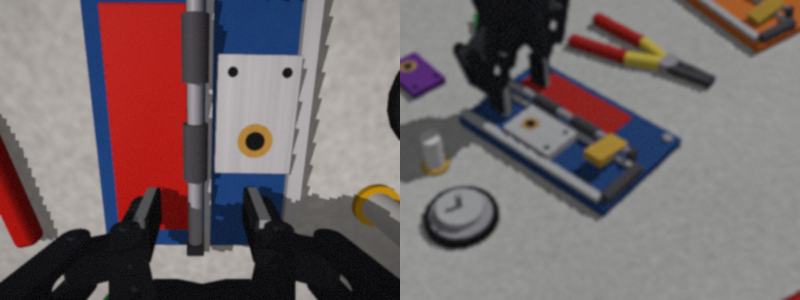

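The bar is level (fully down, ~30 N at the hard stop), and the right fingertip is in the channel behind the plate. Next I push along the holder's x.

Call:
move_arm --commands "0.05 0.009 0.005 0 0 0; 0.1 0.018 0.005 0 0 0; 0.15 0.027 0.005 0 0 0; 0.2 0.036 0.005 0 0 0; 0.2 0.036 0.005 0 0 0"

```text
clock: 5.9
tcp_pos: [527.1, 21.8, 12.3]
orientation: [0.0, 0.996, 0.091, -0.004]
wrist_force: [-22.1, -3.2, 34.4]
finger_gap: 0.548
grasp_force: 17.1
```

Call:
move_arm --commands "0.05 0.009 0.008 0 0 0; 0.1 0.018 0.008 0 0 0; 0.15 0.027 0.008 0 0 0; 0.2 0.036 0.008 0 0 0; 0.2 0.036 0.008 0 0 0"

```text
clock: 6.4
tcp_pos: [548.5, 25.9, 12.6]
orientation: [-0.0, 0.996, 0.091, -0.003]
wrist_force: [-17.9, -3.1, 31.9]
finger_gap: 0.553
grasp_force: 16.1
```

Call:
move_arm --commands "0.05 0.009 0.005 0 0 0; 0.1 0.018 0.005 0 0 0; 0.15 0.027 0.005 0 0 0; 0.2 0.036 0.005 0 0 0; 0.25 0.045 0.005 0 0 0; 0.25 0.045 0.005 0 0 0"

```text
clock: 7.0
tcp_pos: [573.2, 30.4, 12.9]
orientation: [-0.0, 0.996, 0.091, -0.004]
wrist_force: [-17.1, -2.3, 28.7]
finger_gap: 0.55
grasp_force: 14.5
```

```bash
python3 - <<'E'
from h import *
c=snap('wrist','w4.png'); s=snap('scene','s4.png')
a=cv2.imread('pics/w4.png'); b=cv2.imread('pics/s4.png')[150:300,160:360]
cv2.imwrite('pics/m4.png',np.hstack([cv2.resize(a,(400,300)),cv2.resize(b,(400,300),interpolation=cv2.INTER_CUBIC)]))
o=monitor.observe();print(o['clock'],o['tcp_pos'],o['wrist_force'])
E
```

```text
7.1 [573.2031333   30.40078686  12.91007409] [-16.56335302  -2.77155353  28.64796012]
```

View pics/m4.png

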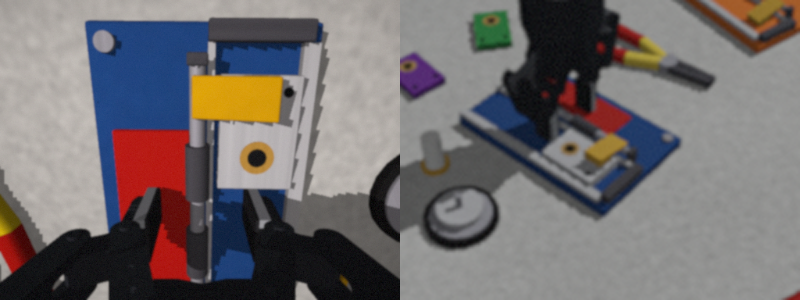

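The plate is now beneath the jaw, front edge at row ~75 with the stop at row ~40, so about 15 mm remain.

Call:
move_arm --commands "0.04 0.007 0 0 0 0; 0.08 0.014 0 0 0 0; 0.12 0.022 0 0 0 0; 0.12 0.022 0 0 0 0"

```text
clock: 7.5
tcp_pos: [583.8, 32.3, 13.0]
orientation: [-0.0, 0.996, 0.091, -0.005]
wrist_force: [-12.3, -1.8, 24.2]
finger_gap: 0.551
grasp_force: 13.4
```

Call:
move_arm --commands "0.02 0.004 0 0 0 0; 0.04 0.007 0 0 0 0; 0.04 0.007 0 0 0 0"

```text
clock: 7.8
tcp_pos: [584.3, 32.5, 12.7]
orientation: [0.0, 0.996, 0.092, -0.009]
wrist_force: [-30.5, -8.7, 38.6]
finger_gap: 0.554
grasp_force: 19.8
```

```bash
python3 - <<'E'
from h import *
c=snap('wrist','w5.png')
cv2.imwrite('pics/w5_b.png',cv2.resize(cv2.imread('pics/w5.png')[0:300,180:460],None,fx=2,fy=2,interpolation=cv2.INTER_CUBIC))
o=monitor.observe();print(o['clock'],o['tcp_pos'],o['wrist_force'])
E
```

```text
7.85 [584.24149997  32.50415186  12.71624124] [-30.04187037  -8.53812011  39.37434154]
```

View pics/w5_b.png

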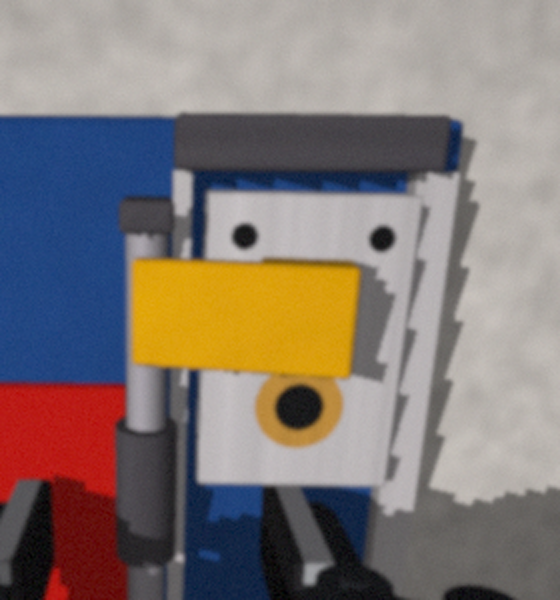

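```bash
python3 - <<'E'
from h import *
c=snap('wrist'); x=[603.38,37.37,.1823]; co,s=np.cos(x[2]),np.sin(x[2])
for n,u,v,z in[('plateFL',207,190,22),('FR',420,196,22),('RL',198,483,22),('RR',388,487,22),('stopL',177,170,22),('stopR',450,170,22),('railR in',417,180,17),('railR in low',378,510,17),('rail L in',193,180,17),('jaw',132,258,30),('bar end',0,384,16),('bar end',125,384,16),('fing',268,488,16),('fing',295,488,16)]:
    p=ray(c,180+u/2,v/2,z)-[x[0],x[1],0]; print(n,np.round([co*p[0]+s*p[1],-s*p[0]+co*p[1]],1))
o=monitor.observe();print(o['clock'],o['tcp_pos'],o['wrist_force'],o['orientation'])
E
```

```text
plateFL [ 51.8 -11.2]
FR [ 50.9 -51. ]
RL [ -8.5 -10.8]
RR [ -9.3 -51.5]
stopL [55.4 -5.6]
stopR [ 55.5 -56. ]
railR in [ 53.6 -52. ]
railR in low [-17.5 -51.7]
rail L in [53.5 -8.8]
jaw [40.3  2.6]
bar end [11.7 31.4]
bar end [11.8  4.8]
fing [-12.6 -26.9]
fing [-12.6 -32.9]
7.9 [584.23475692  32.51084171  12.68106619] [-30.21893349  -8.16111331  37.47344378] [ 1.28704227e-04  9.95733908e-01  9.18669590e-02 -8.62725910e-03]
```

The plate is still about 4 mm short of the stop. Pressing at 38 N adds friction, so I'll ease the press slightly while staying well above the 10 N needed, and then continue.

Call:
move_arm --commands "0 0 0.01 0 0 0; 0 0 0.015 0 0 0; 0 0 0.015 0 0 0"

```text
clock: 8.2
tcp_pos: [588.5, 33.1, 13.2]
orientation: [-0.0, 0.996, 0.091, -0.004]
wrist_force: [-15.9, -4.0, 19.7]
finger_gap: 0.547
grasp_force: 12.8
```

Call:
move_arm --commands "0.02 0.004 0 0 0 0; 0.03 0.005 0 0 0 0; 0.03 0.005 0 0 0 0"

```text
clock: 8.5
tcp_pos: [588.5, 33.1, 13.1]
orientation: [-0.0, 0.996, 0.091, -0.007]
wrist_force: [-25.1, -6.1, 27.6]
finger_gap: 0.552
grasp_force: 16.8
```

```bash
python3 - <<'E'
from h import *
c=snap('wrist','w6.png')
cv2.imwrite('pics/w6_b.png',cv2.resize(cv2.imread('pics/w6.png')[0:300,180:460],None,fx=2,fy=2,interpolation=cv2.INTER_CUBIC))
o=monitor.observe();print(o['clock'],o['tcp_pos'],o['wrist_force'])
E
```

```text
8.55 [588.56158408  33.09946374  13.15563453] [-23.11473711  -6.19986634  26.71041359]
```

View pics/w6_b.png

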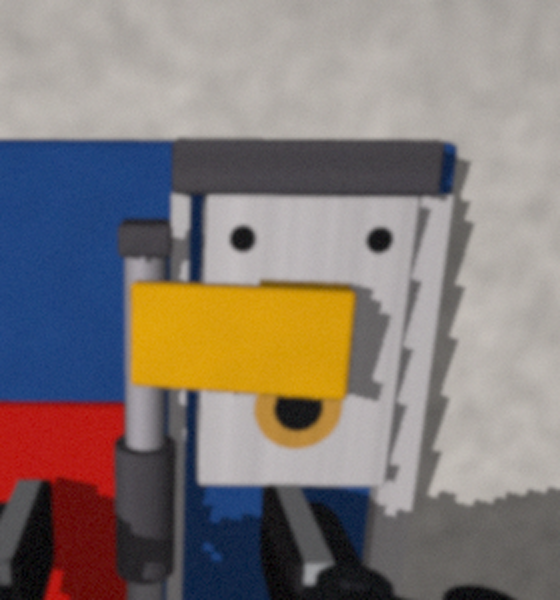

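The plate is flush against the stop: its front edge meets the stop at row ~195, and force rises with no motion. I'll back off slightly while still holding the bar down, then lift.

Call:
move_arm --commands "-0.06 -0.011 0 0 0 0; -0.1 -0.018 0 0 0 0; -0.13 -0.024 0 0 0 0; -0.13 -0.024 0 0 0 0"

```text
clock: 8.95
tcp_pos: [586.5, 31.9, 14.8]
orientation: [0.0, 0.996, 0.09, 0.004]
wrist_force: [3.4, 3.4, 8.3]
finger_gap: 0.548
grasp_force: 4.4
```

Call:
move_arm --commands "0 0 0.05 0 0 0; 0 0 0.1 0 0 0; 0 0 0.2 0 0 0; 0 0 0.4 0 0 0; 0 0 0.8 0 0 0; 0 0 1 0 0 0; 0 0 1 0 0 0"

```text
clock: 9.65
tcp_pos: [585.2, 31.2, 116.0]
orientation: [0.001, 0.996, 0.09, 0.003]
wrist_force: [1.3, -0.7, 0.3]
finger_gap: 0.55
grasp_force: 0.0
```

```bash
python3 - <<'E'
from h import *
c=snap('wrist','w7.png'); s=snap('scene','s7.png')
a=cv2.imread('pics/w7.png'); b=cv2.imread('pics/s7.png')[150:300,160:360]
cv2.imwrite('pics/m7.png',np.hstack([cv2.resize(a,(400,300)),cv2.resize(b,(400,300),interpolation=cv2.INTER_CUBIC)]))
o=monitor.observe();print(o['clock'],o['tcp_pos'],o['wrist_force'])
E
```

```text
9.75 [582.81016414  31.53505095 112.28374271] [-0.97275515 -0.56651289 -0.27643929]
```

View pics/m7.png

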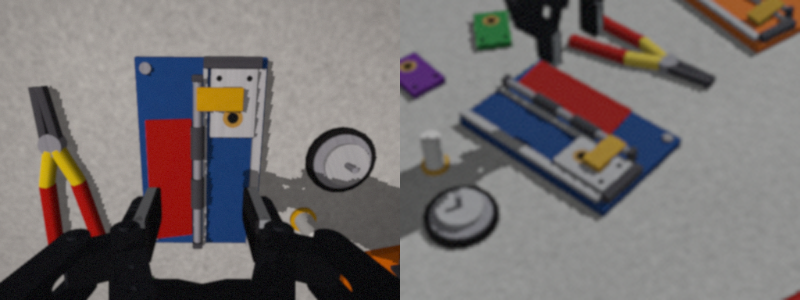

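The plate sits against the stop (row ~68, left panel), the jaw rests on it, the bar has risen, and the bystanders haven't moved.

```bash
python3 -c "
from rig import ctrl; print(ctrl.job_done())"
```

```text
the job is handed in; nothing more can be done
None
```

The aluminium plate is fully home against the end stop and clamped by the jaw, the hand is clear, and I handed the job in at about 10 s with the pliers, pulley and bushing untouched.

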